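Open the battery charger and lay out cover and pack

TASK

Get the drone battery charger ready for use. Squeeze the two tabs on its clip-on cover together, lift the cover off and lay it feet-down on the bench between the charger and the radio transmitter, alongside the radio: parallel with the radio's side, level with the radio's middle and about 3 cm from it. Also lay the battery pack flat along the front of the charger, parallel with its front face, centred on it and about 3 cm away, and leave the radio and everything else on the bench where they are.

Things in the scene. Friction and masses are not known exactly. Their poses are not given: they have to be found in the camera images.
- charger: Battery charger, fixed: grey metal box 150 long (x) x 92 wide (y) x 55 mm high, with the white clip-on cover over the opening in its top. Its front is the 92 mm wide face on its -x side, towards the robot, with a dark display and a knob. Origin: centre of its underside. On the left or right half of the bench, turned up to 0.3 rad.
- charger_seat (a point): Where cover_grip lies while the cover is clipped on: over the charger's centre, 84 mm above the bench; the cover's plate then lies on the charger's top (plate top 60 mm above the bench), its axes agree with the charger's, and hooks hold it until both tabs are squeezed.
- cover_grip (a point): Midway between the cover's two tabs, 24 mm above its plate, 20 mm below the tab tops. Cover: white plastic plate 140 (x) x 64 (y) x 5 mm, 0.11 kg, on four 18 mm feet. The upright tabs, 36 long (x), 44 mm high, face out along +y and -y, 54 mm over their outer faces when free, 42 squeezed. Standing on the bench: this point at 47 mm, plate top at 23 mm. z up.
- tab_left (a joint): Squeeze tab on the cover's +y side: 0 = free, grows to 0.006 m as it is pushed inward; springs back. The hook lets go beyond about 0.003 to 0.005. Spring about 2 N at 0 and 5 N fully in.
- tab_right (a joint): The same for the tab on the -y side.
- battery_center (a point): Centre of the loose battery pack: grey block with black ends, 140 long (x) x 46 wide (y) x 44 mm high, about 0.4 kg, lying flat at the outer left or outer right of the bench; the centre is 22 mm over the bench. z up.
- radio: Radio transmitter, a loose black slab 120 deep (its x) x 150 wide (its y) x 38 mm high with two metal thumb sticks rising to 63 mm, about 0.6 kg. Origin: centre of its underside; z up. Its +y and -y sides are its left and right sides, seen from the robot. It stands on the other half of the bench from the charger. To be left where it is.
- mouse: Bystander: black computer mouse 108 x 60 x 35 mm, on the robot's side of the radio. Origin under its centre.
- spool: Bystander: metal spool, 90 mm across, 52 mm high, standing at the outer side opposite to the battery pack. Origin under its centre.
- screwdriver: Bystander: screwdriver 190 mm long, lying across behind the charger (beyond it from the robot).
Mind the look-alikes: they are no part of the job. What is shaped like the part that bears battery_center but orange is not meant. What is shaped like the part that bears cover_grip but red is not meant.

How it is judged:
By the outcome, as a careful person would: the job done as asked, in the order asked, and still so for the second after the job is handed in, with the robot touching nothing.
It also fails if it takes over 69 s, if anything falls off the work surface, if the arm or the gripper's body presses on something with over 40 N, if the wrist force passes 120 N, or if a joint passes its speed limit or range.

ROBOT

A 6-joint arm with a two-finger parallel gripper is mounted at the origin on the work surface. World frame = base frame: x ahead of the robot, y to its left, z up, the work surface at z = 0. Lengths are in m, angles in degrees, forces in N, time in s.
With the tool pointing down it reaches from about 0.275 to 0.725 m from the base axis. Payload 5.6 kg.
Tool frame: the origin (TCP) lies at the very end of the fingers, on their centre line; the grasp point (between the pads) lies 19 mm behind it; z points along the fingers, y is the line along which they close (so a half turn about z gives the same grasp; the last joint's range is limited). The gripper opens to 85 mm and grips with 20 to 120 N. Pads are 22 mm wide; open, the fingers measure 114 mm over their backs; the gripper's body (76 mm by 85 mm) begins 54 mm behind the grasp point. The pads swing forward as they close: fully open they stand 13 mm farther back than shut.
Start: joints at [84.603, 14.616, 6.199, 0, -81.583, -16.306], TCP at [0.203, 0.511, 0.231] pointing down, gripper open.
Joint ranges: [-168.99, 168.99], [-69.2, 112.95], [-62.41, 85.93], [-164.36, 98.24], [-168.68, -3.75], [-174.98, 174.98]. Speed limits (degrees/s): [147.25, 147.25, 180, 180, 180, 180].

INTERFACE

Orientations are given as [roll, pitch, yaw] about the fixed x, y, z axes, in that order (R = Rz(yaw) Ry(pitch) Rx(roll)).
In Python, from rig import get_state, eyes, ctrl, search_frame, masks_of gives the robot as it stands.
- The arm moves only by the tool arm_command, never from a script. Its argument "targets" is one flat list of numbers, 7 for each row, row after row: the turn, a rotation vector about the tool's x, y, z each as a share of 60 degrees, from -1 to 1, then the shift along the tool's x, y, z each as a share of 10 cm, from -1 to 1, then the opening, from -1 (shut) to 1 (fully open), so that 0 is half open. In form: [ax, ay, az, dx, dy, dz, claw, ax, ay, az, dx, dy, dz, claw, ...]. A call has 1 to 8 rows; each row is the pose to reach, as a shift and turn from the pose commanded when the call began, along the tool's axes at that moment; what a row does not reach only later rows make up. A row lasts 1/10 s, in which the tool goes at most 50 mm and 8.59 degrees, less where a joint would pass 70% of its speed; a pose out of reach is approached as far as the arm can. A call with a number of a shift or a turn outside -1 to 1 is refused whole. A call with a gripper value outside its range is refused whole. The fingers move at their own pace and stop on an object; "force" is the grip in N (left out, the last holds). Time passes only in rows, so rows that repeat a pose let the fingers close. It gives the time, the measured TCP pose, the force, the opening and the grip force at its end, in the units of the state.
- get_state(): the state, without advancing time (a new reading comes with each control period).
- eyes.read_camera(name): name is "scene" or "side" or "wrist"; returns the picture (400x640x3 uint8, red, green, blue); there is no depth.
- eyes.camera_params(name): a dict with "camera_matrix" (3x3 intrinsics, pixels), "T" (4x4, takes a point from camera to world coordinates); the wrist camera has in their place "hand_eye" (4x4, takes a point from camera to tool coordinates, whose origin is the TCP and whose axes are the flange's). Camera axes: x right, y down, z forward; pixel columns grow to the right and rows downward; lengths in m; the calibration is good to about 2 mm. The wrist camera is an equidistant fisheye: a pixel r from the principal point sees the ray r / f radians off the axis. A picture is of the moment at which its call begins: read the wrist's pose just before it. camera_params takes no time and is no camera call.
- ctrl.finish_job(): hands the job in; it is judged then, once.
Trained networks look in the newest picture that a camera, given by its name, has taken for a name from the list of things; names that differ only in an ending like _2 or _b are one class to them, and where a whole thing is asked for, a point or a joint stands for the part that bears it (a point fixed in the world has none). Each returns a list of dicts, best first, with "p" (0 to 1); they miss things now and then, are a little off and sometimes report something else, mostly with a low value. They report only what shows in the picture. A call takes as long as a camera call. They do not tell look-alikes from the thing itself.
- search_frame(camera, label): "box" ([left, top, right, bottom] in pixels, round what is visible of it).
- masks_of(camera, label): "region" (400x640 bool, what is visible of it) and "box" ([left, top, right, bottom] in pixels, round what is visible of it).
The state is a dict: "t": time; "joint_positions": joint angles; "dq": joint speeds; "joint_efforts": joint torques, N m; "tcp_pos": TCP position; "orientation": TCP orientation; "contact_force": force on the tool from outside, world axes, zero at the start; "torque": the same for the moment, N m; "opening": finger opening in m; "gripper_force": force on a finger pad.
Only numpy, scipy, OpenCV 4.12 (cv2) and the standard library are available. Lean on these libraries where they do the work, as an engineer would, in place of code of your own. Each camera call takes 0.05 s, during which the arm holds its last target. There are 200 camera calls.

## Working session

There is one attempt and no reset: what is moved stays moved. The work goes in short steps, Python scripts to look and compute and a tool call to move; the robot and the scene stay as the last step left them, time stands still between calls to the robot, and variables do not carry over. Pictures are saved under pics/ and viewed, at most 10 in all, crops included, and the job is handed in when it is done.

Besides the shell and the picture viewer there is one more tool, called after "Call:" as name(argument=value, ...) on one line, values as JSON. arm_command: Moves the arm, as the interface text tells. Shift numbers are shares of 10 cm and turn numbers shares of 60 degrees, none past 1 either way. Its arguments: {"type":"object","properties":{"targets":{"type":"array"},"force":{"type":"number"}},"required":["targets"]}

```bash
mkdir -p pics; ls; python3 - <<'E'
from rig import get_state, eyes, search_frame
import cv2,numpy as np
ims=[]
for c in ("scene","side"):
    im=eyes.read_camera(c); cv2.imwrite(f"pics/{c}0.png",im[:,:,::-1]); 
    p=eyes.camera_params(c); print(c,np.round(p["camera_matrix"],1).tolist(),np.round(p["T"],3).tolist())
    for l in ("charger","cover_grip","battery_center","radio","mouse","spool","screwdriver"):
        print(l,[(np.round(d["box"]).tolist(),round(d["p"],2)) for d in search_frame(c,l)][:3])
p=eyes.camera_params("wrist");print(p)
print(get_state())
E
```

```text
pics
scene [[394.7, 0.0, 317.3], [0.0, 394.7, 200.6], [0.0, 0.0, 1.0]] [[0.979, -0.183, 0.086, 0.396], [-0.202, -0.863, 0.462, -0.509], [-0.01, -0.47, -0.883, 1.107], [0.0, 0.0, 0.0, 1.0]]
charger []
cover_grip [([347.0, 254.0, 399.0, 290.0], 0.94), ([285.0, 210.0, 329.0, 259.0], 0.65), ([248.0, 301.0, 301.0, 343.0], 0.56)]
battery_center [([233.0, 141.0, 256.0, 186.0], 0.94), ([270.0, 108.0, 312.0, 129.0], 0.85), ([219.0, 100.0, 256.0, 140.0], 0.8)]
radio [([318.0, 142.0, 369.0, 190.0], 0.56)]
mouse [([284.0, 166.0, 323.0, 194.0], 0.94)]
spool [([320.0, 337.0, 356.0, 379.0], 0.86)]
screwdriver [([404.0, 257.0, 423.0, 290.0], 0.67)]
side [[378.1, 0.0, 319.1], [0.0, 378.1, 198.1], [0.0, 0.0, 1.0]] [[-0.992, -0.08, 0.094, 0.417], [-0.123, 0.576, -0.808, 0.791], [0.01, -0.814, -0.581, 0.62], [0.0, 0.0, 0.0, 1.0]]
charger [([275.0, 153.0, 326.0, 180.0], 0.66)]
cover_grip [([369.0, 143.0, 413.0, 178.0], 0.89), ([317.0, 180.0, 369.0, 217.0], 0.75), ([332.0, 130.0, 364.0, 150.0], 0.73)]
battery_center [([391.0, 258.0, 426.0, 319.0], 0.89), ([382.0, 340.0, 459.0, 400.0], 0.62), ([269.0, 323.
[... 728 characters left out ...]
0e+00]])}
{'t': 0.8, 'joint_positions': array([ 8.46037244e+01,  1.46126897e+01,  6.19978646e+00, -1.55751416e-03,
       -8.15853320e+01, -1.63060706e+01]), 'dq': array([-0.01525612, -0.08529785,  0.0541376 , -0.02174743,  0.14458787,
        0.03052798]), 'joint_efforts': array([ 2.03236527e-04, -3.86359155e+01,  2.38063413e+01,  5.36776006e+00,
       -4.57739798e-04,  5.58841379e-06]), 'tcp_pos': array([0.20334804, 0.51100295, 0.23131356]), 'orientation': array([-1.79998739e+02,  1.97427505e-03, -2.17025740e+01]), 'contact_force': array([-0.38024115, -0.61088708, -0.2488922 ]), 'torque': array([-0.02623276, -0.01316857,  0.0092495 ]), 'gripper_force': 0.0, 'opening': 0.08550945774052976}
```

```bash
python3 - <<'E'
import cv2
a=cv2.imread("pics/scene0.png")[90:390,190:460]; cv2.imwrite("pics/s1.png",cv2.resize(a,None,fx=2,fy=2,interpolation=cv2.INTER_CUBIC))
a=cv2.imread("pics/side0.png")[110:400,200:500]; cv2.imwrite("pics/d1.png",cv2.resize(a,None,fx=2,fy=2,interpolation=cv2.INTER_CUBIC))
E
```

```text
(no output)
```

View pics/s1.png

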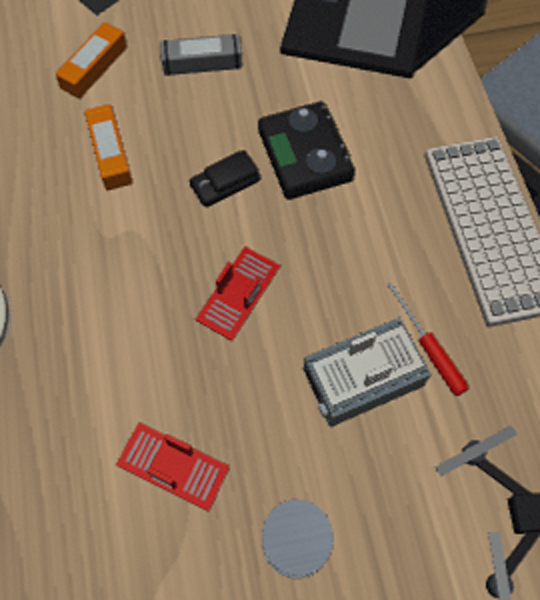

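View pics/d1.png

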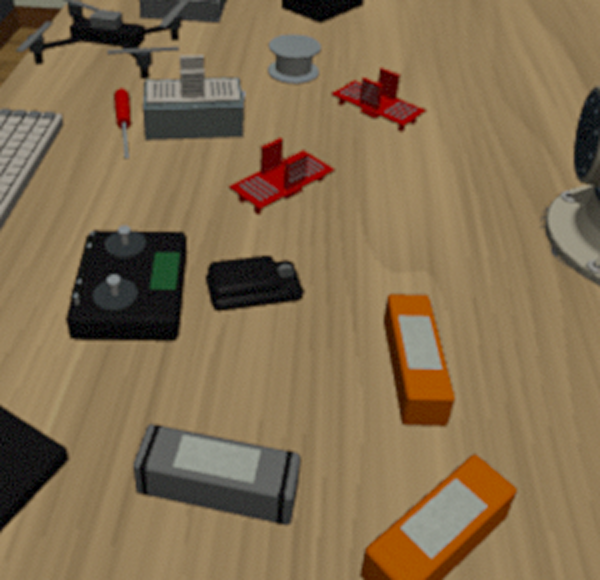

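```bash
cat > h.py <<'E'
import numpy as np, cv2
from scipy.optimize import minimize
from scipy.spatial.transform import Rotation as R
from rig import get_state, eyes, ctrl, search_frame, masks_of
def B(cx,cy,lx,ly,z0,z1): return np.array([[cx+sx*lx/2,cy+sy*ly/2,z] for sx in(-1,1) for sy in(-1,1) for z in(z0,z1)])
FEET=[B(x,y,.008,.008,-.047,-.029) for x in(-.064,.064) for y in(-.026,.026)]
COV=[B(0,0,.14,.064,-.029,-.024),B(0,.0255,.036,.003,-.029,.02),B(0,-.0255,.036,.003,-.029,.02)]
BAT=[B(0,0,.14,.046,-.022,.022)]
RAD=[B(0,0,.12,.15,0,.038)]
def snap(cam,name=None):
    s=get_state(); im=eyes.read_camera(cam)
    p=eyes.camera_params(cam); K=p["camera_matrix"]
    if cam=="wrist":
        T=np.eye(4);T[:3,:3]=R.from_euler("xyz",s["orientation"],degrees=True).as_matrix();T[:3,3]=s["tcp_pos"];T=T@p["hand_eye"]
    else: T=p["T"]
    if name: cv2.imwrite(f"pics/{name}.png",im[:,:,::-1])
    return dict(cam=cam,K=K,T=T,im=im)
def proj(c,P):
    q=(np.atleast_2d(P)-c["T"][:3,3])@c["T"][:3,:3]
    if c["cam"]=="wrist":
        r=np.hypot(q[:,0],q[:,1])+1e-12; th=np.arctan2(r,q[:,2]); d=q[:,:2]*(th/r)[:,None]
    else: d=q[:,:2]/q[:,2:]
    return d*c["K"][0,0]+c["K"][:2,2]
def plane(c,uv,z):
    d=(np.array(uv)-c["K"][:2,2])/c["K"][0,0]
    if c["cam"]=="wrist":
        t=np.linalg.norm(d)+1e-12; d=np.r_[d*np.sin(t)/t,np.cos(t)]
    else: d=np.r_[d,1]
    d=c["T"][:3,:3]@d; o=c["T"][:3,3]; return o+d*(z-o[2])/d[2]
def place(boxes,x,y,z,yaw):
    c,s=np.cos(yaw),np.sin(yaw); M=np.array([[c,-s,0],[s,c,0],[0,0,1]]); return [b@M.T+[x,y,z] for b in boxes]
S=4
def render(c,boxes):
    m=np.zeros((400*S,640*S),np.uint8)
    for b in boxes:
        h=cv2.convexHull(((proj(c,b)+.5)*S*16-8).astype(np.float32)).round().astype(np.int32)
        cv2.fillConvexPoly(m,h,1,shift=4)
    return m.astype(bool)
def fit(obs,boxes,z,g):
    """obs: list of (snap, mask); g = x,y,yaw guess -> best, IoU per view"""
    big=[(c,np.kron(m,np.ones((S,S),bool))) for c,m in obs]
    def ious(p):
        out=[]
        for c,m in big:
            r=render(c,place(boxes,p[0],p[1],z,p[2])); out.append((r&m).sum()/max(1,(r|m).sum()))
        return out
    best=None
    for dy in(0,.3,-.3):
        g0=np.array(g)+[0,0,dy]
        r=minimize(lambda p:-sum(ious(p)),g0,method="Nelder-Mead",options=dict(initial_simplex=[g0,g0+[.02,0,0],g0+[0,.02,0],g0+[0,0,.2]],maxiter=120,xatol=1e-4,fatol=1e-4))
        if best is None or r.fun<best.fun: best=r
    return best.x,np.round(ious(best.x),3)
def getmask(c,label,uv):
    best=None
    for d in masks_of(c["cam"],label):
        b=d["box"]; e=np.hypot((b[0]+b[2])/2-uv[0],(b[1]+b[3])/2-uv[1])
        if e<25 and (best is None or e<best[0]): best=(e,d)
    return None if best is None else best[1]["region"]
E
python3 - <<'E'
from h import *
sc=snap("scene"); sd=snap("side")
g={}
for l,bx,z,uv,a in(("battery_center",BAT,.022,(290,117),0),("cover_grip",COV,.084,(373,272),.15),("radio",RAD,0,(343,165),.1)):
    p0=plane(sc,uv,z if l!="radio" else .02); uv2=proj(sd,p0)[0]
    ms=[]
    for c,u in((sc,uv),(sd,uv2)):
        cc=snap(c["cam"]); m=getmask(cc,l,u)
        if m is not None: ms.append((cc,m))
    print(l,np.round(p0,3),uv2.round(),[m.sum() for _,m in ms],[c["cam"] for c,_ in ms])
    for sub in ([ms]+([[m] for m in ms] if len(ms)>1 else [])):
        x,i=fit(sub,bx,z,(p0[0],p0[1],a)); print("  ",[c["cam"] for c,_ in sub],x.round(4),np.degrees(x[2]).round(1),i)
E
```

```text
battery_center [0.476 0.405 0.022] [310. 346.] [np.int64(663), np.int64(2889)] ['scene', 'side']
   ['scene', 'side'] [ 0.4773  0.4064 -0.1084] -6.2 [0.872 0.92 ]
   ['scene'] [ 0.4799  0.406  -0.1463] -8.4 [0.873]
   ['side'] [ 0.4768  0.4062 -0.0881] -5.0 [0.922]
cover_grip [ 0.598 -0.216  0.084] [299. 146.] [np.int64(1200), np.int64(617)] ['scene', 'side']
   ['scene', 'side'] [ 0.6056 -0.2084  0.1989] 11.4 [0.958 0.834]
   ['scene'] [ 0.6051 -0.2091  0.2015] 11.5 [0.961]
   ['side'] [ 0.6045 -0.2029  0.2087] 12.0 [0.865]
radio [0.611 0.172 0.02 ] [266. 249.] [np.int64(1637), np.int64(2987)] ['scene', 'side']
   ['scene', 'side'] [0.6106 0.1749 0.1262] 7.2 [0.928 0.928]
   ['scene'] [0.6107 0.1773 0.1021] 5.9 [0.931]
   ['side'] [0.6101 0.1752 0.1375] 7.9 [0.93]
```

Call:
arm_command(targets=[0, 0, -0.1, 1, 0.81, -0.2, 1, 0, 0, -0.1, 1, 0.81, -0.2, 1, 0, 0, -0.1, 1, 0.81, -0.2, 1])

```text
t: 1.8
tcp_pos: [0.2673, 0.3967, 0.2522]
orientation: [-179.9, -0.0, -15.7]
contact_force: [-0.1, -0.2, 1.3]
opening: 0.0857
gripper_force: 0.0
```

Call:
arm_command(targets=[0, 0, 0, 0.98, 0.98, 0, 1, 0, 0, 0, 0.98, 0.98, 0, 1, 0, 0, 0, 0.98, 0.98, 0, 1])

```text
t: 2.1
tcp_pos: [0.3348, 0.2757, 0.2517]
orientation: [-180.0, -0.0, -15.7]
contact_force: [0.1, 0.9, 0.1]
opening: 0.0855
gripper_force: 0.0
```

Call:
arm_command(targets=[0, 0, 0, 0.98, 0.98, 0, 1, 0, 0, 0, 0.98, 0.98, 0, 1, 0, 0, 0, 0.98, 0.98, 0, 1])

```text
t: 2.4
tcp_pos: [0.4026, 0.1548, 0.2517]
orientation: [-180.0, -0.0, -15.7]
contact_force: [0.6, 2.0, 1.0]
opening: 0.0856
gripper_force: 0.0
```

Call:
arm_command(targets=[0, 0, 0, 0.98, 0.98, 0, 1, 0, 0, 0, 0.98, 0.98, 0, 1, 0, 0, 0, 0.98, 0.98, 0, 1])

```text
t: 2.7
tcp_pos: [0.4706, 0.0338, 0.2515]
orientation: [-180.0, -0.0, -15.8]
contact_force: [1.6, 0.8, 0.2]
opening: 0.0856
gripper_force: 0.0
```

Call:
arm_command(targets=[0, 0, 0, 0.98, 0.98, 0, 1, 0, 0, 0, 0.98, 0.98, 0, 1, 0, 0, 0, 0.98, 0.98, 0, 1])

```text
t: 3.0
tcp_pos: [0.5384, -0.0873, 0.2511]
orientation: [180.0, -0.0, -15.8]
contact_force: [0.0, 1.2, -0.7]
opening: 0.0856
gripper_force: 0.0
```

Call:
arm_command(targets=[0, 0, -0.45, 0.98, 0.98, 0, 1, 0, 0, -0.45, 0.98, 0.98, 0, 1, 0, 0, -0.45, 0.98, 0.98, 0, 1, 0, 0, -0.45, 0.98, 0.98, 0, 1, 0, 0, -0.45, 0.98, 0.98, 0, 1])

```text
t: 3.5
tcp_pos: [0.6055, -0.2067, 0.25]
orientation: [-180.0, 0.1, 11.2]
contact_force: [-0.2, 0.4, 0.7]
opening: 0.0856
gripper_force: 0.0
```

```bash
python3 - <<'E'
from h import *
c=snap("wrist","w1"); print(get_state()["joint_positions"].round(1),get_state()["tcp_pos"],get_state()["orientation"])
for l,bx,z,p0 in(("cover_grip",COV,.084,(.6056,-.2084,.199)),):
    uv=proj(c,[[p0[0],p0[1],z]])[0]; print(uv.round(),[(d["box"],d["p"]) for d in search_frame("wrist",l)])
    m=getmask(c,l,uv)
    if m is not None: print(fit([(c,m)],bx,z,p0))
sc=dict(snap("scene"))
for n,uv,bx,z,l in(("redA",(309,235),COV,.047,"cover_grip"),("redB",(276,323),COV,.047,"cover_grip")):
    p=plane(sc,uv,.023);m=getmask(sc,l,uv)
    if m is not None: print(n,p[:2].round(3),fit([(sc,m)],bx,z,(p[0],p[1],0)))
print("mouse",plane(sc,(303,180),.017).round(3),"spool",plane(sc,(338,359),.05).round(3))
E
```

```text
[ -4.8  25.   24.   -0.  -89.  106. ] [ 0.60540153 -0.20587894  0.25083225] [-1.79985628e+02  3.67293984e-02  1.11875876e+01]
[327. 181.] [([305.7, 318.4, 377.4, 351.9], 0.94), ([298.1, 108.2, 356.5, 232.5], 0.93), ([153.6, 204.8, 246.7, 284.4], 0.81)]
(array([ 0.60490849, -0.20917994,  0.20068896]), array([0.976]))
redA [ 0.454 -0.05 ] (array([ 0.45465541, -0.05031997,  0.8532148 ]), array([0.923]))
redB [ 0.319 -0.282] (array([ 0.31834247, -0.27885325, -0.64826089]), array([0.958]))
mouse [0.473 0.145 0.017] spool [ 0.459 -0.406  0.05 ]
```

View pics/w1.png

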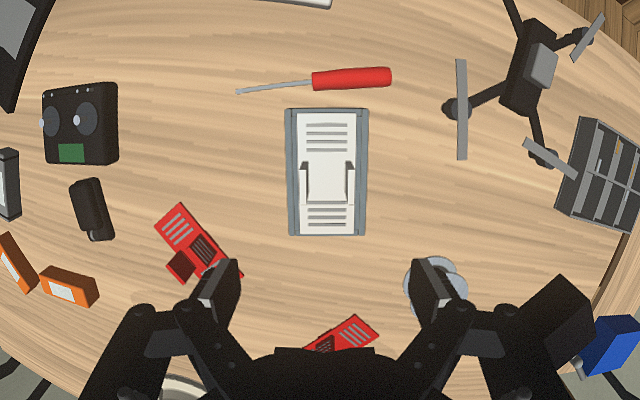

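Call:
arm_command(targets=[0, 0, -0.005, -0.01, 0.03, 0.5, 1, 0, 0, -0.005, -0.01, 0.03, 1, 1, 0, 0, -0.005, -0.01, 0.03, 1, 1])

```text
t: 4.1
tcp_pos: [0.5991, -0.2064, 0.1429]
orientation: [-179.5, 0.9, 11.6]
contact_force: [0.0, 0.9, -0.9]
opening: 0.0857
gripper_force: 0.0
```

Call:
arm_command(targets=[0, 0, 0, 0, 0, 0.3, 1, 0, 0, 0, 0, 0, 0.55, 1, 0, 0, 0, 0, 0, 0.72, 1, 0, 0, 0, 0, 0, 0.83, 1, 0, 0, 0, 0, 0, 0.83, 1])

```text
t: 4.6
tcp_pos: [0.6056, -0.2086, 0.0691]
orientation: [180.0, -0.0, 11.6]
contact_force: [0.7, -0.1, 0.4]
opening: 0.085
gripper_force: 0.0
```

```bash
python3 - <<'E'
from h import *
c=snap("wrist","w2"); s=get_state(); print(s["tcp_pos"],s["orientation"],s["contact_force"])
E
```

```text
[ 0.60605125 -0.20879735  0.06992947] [ 1.79932438e+02 -8.60970464e-02  1.16309146e+01] [-0.40648824 -0.08990537  0.77717245]
```

View pics/w2.png

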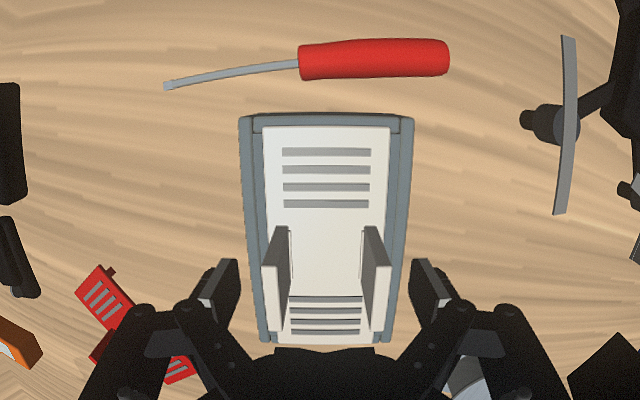

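Call:
arm_command(targets=[0, 0, 0, 0, 0, 0.01, -1, 0, 0, 0, 0, 0, 0.01, -1, 0, 0, 0, 0, 0, 0.01, -1, 0, 0, 0, 0, 0, 0.01, -1, 0, 0, 0, 0, 0, 0.01, -1, 0, 0, 0, 0, 0, 0.01, -1, 0, 0, 0, 0, 0, 0.01, -1, 0, 0, 0, 0, 0, 0.01, -1], force=30)

```text
t: 5.45
tcp_pos: [0.6061, -0.2092, 0.0698]
orientation: [179.9, -0.2, 11.6]
contact_force: [-1.1, 0.7, 7.8]
opening: 0.0383
gripper_force: 31.4
```

Call:
arm_command(targets=[0, 0, 0, 0, 0, -0.05, -1, 0, 0, 0, 0, 0, -0.12, -1, 0, 0, 0, 0, 0, -0.25, -1, 0, 0, 0, 0, 0, -0.45, -1, 0, 0, 0, 0, 0, -0.7, -1, 0, 0, 0, 0, 0, -0.7, -1])

```text
t: 6.05
tcp_pos: [0.6073, -0.2096, 0.1424]
orientation: [179.8, -0.4, 11.6]
contact_force: [0.8, -0.6, -0.1]
opening: 0.0389
gripper_force: 30.9
```

```bash
python3 - <<'E'
from h import *
c=snap("wrist","w3"); s=get_state(); print(s["tcp_pos"],s["orientation"],s["contact_force"],s["opening"],s["gripper_force"])
E
```

```text
[ 0.60633332 -0.20898294  0.1400089 ] [179.89639195  -0.25705457  11.6019892 ] [ 0.64894633  0.11468303 -1.83569215] 0.038580788097192925 30.85168719291687
```

View pics/w3.png

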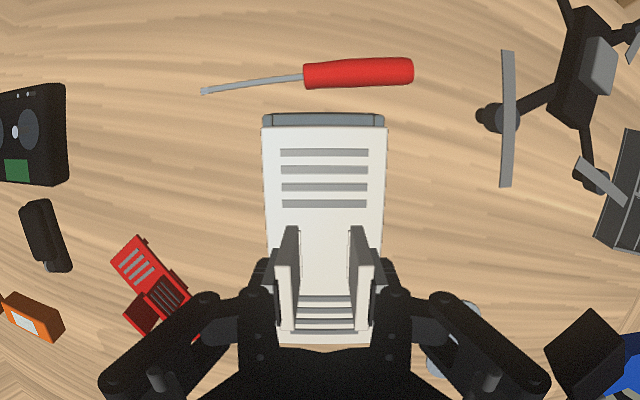

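Call:
arm_command(targets=[0, 0, 0, 0.1, -0.3, -0.3, -1, 0, 0, 0, 0.2, -0.6, -0.6, -1, 0, 0, 0, 0.2, -0.77, -0.6, -1])

```text
t: 6.4
tcp_pos: [0.6114, -0.1278, 0.2013]
orientation: [179.9, -0.4, 11.7]
contact_force: [-0.2, 0.8, -0.9]
opening: 0.0391
gripper_force: 30.9
```

Call:
arm_command(targets=[0, 0, 0, 0.1, -0.4, 0, -1, 0, 0, 0, 0.2, -0.77, 0, -1])

```text
t: 6.6
tcp_pos: [0.6124, -0.0486, 0.1964]
orientation: [-180.0, 0.1, 11.5]
contact_force: [0.7, 0.1, -1.6]
opening: 0.0384
gripper_force: 30.9
```

Call:
arm_command(targets=[0, 0, 0.073, 0.1, -0.4, 0, -1, 0, 0, 0.073, 0.15, -0.7, 0, -1, 0, 0, 0.073, 0.2, -0.77, 0, -1, 0, 0, 0.073, 0.2, -0.77, 0, -1, 0, 0, 0.073, 0.2, -0.77, 0, -1])

```text
t: 7.1
tcp_pos: [0.6171, 0.0289, 0.1966]
orientation: [180.0, 0.1, 7.2]
contact_force: [-0.3, -0.6, -1.3]
opening: 0.0388
gripper_force: 30.9
```

```bash
python3 - <<'E'
from h import *
c=snap("wrist","w4"); s=get_state(); print(s["tcp_pos"],s["orientation"],s["opening"])
p0=(.6106,.1749,.1262)
m=getmask(c,"radio",proj(c,[[p0[0],p0[1],.02]])[0]); print(proj(c,[[p0[0],p0[1],.02]])[0],m is not None)
R2=[B(0,0,.12,.15,0,.038)]+[B(0,y,.01,.01,.038,.063) for y in(.035,-.035)]
if m is not None:
    print(m.sum()); 
    for r in(RAD,R2): print(fit([(c,m)],r,0,p0))
    v=c["im"].copy(); 
    for b in place(RAD,*p0[:2],0,p0[2]):
        cv2.polylines(v,[cv2.convexHull(proj(c,b).round().astype(np.int32))],1,(0,255,0))
    v[m]=v[m]//2+np.array([100,0,0],np.uint8)
    cv2.imwrite("pics/w4o.png",v[:,:,::-1])
E
```

```text
[0.61712032 0.02857354 0.19683638] [1.79986193e+02 5.31247852e-02 7.16114065e+00] 0.03843929420918438
[194.97032723 168.92417705] True
13437
(array([0.61108327, 0.1785409 , 0.11974517]), array([0.962]))
(array([0.61108327, 0.1785409 , 0.11974517]), array([0.962]))
```

View pics/w4o.png

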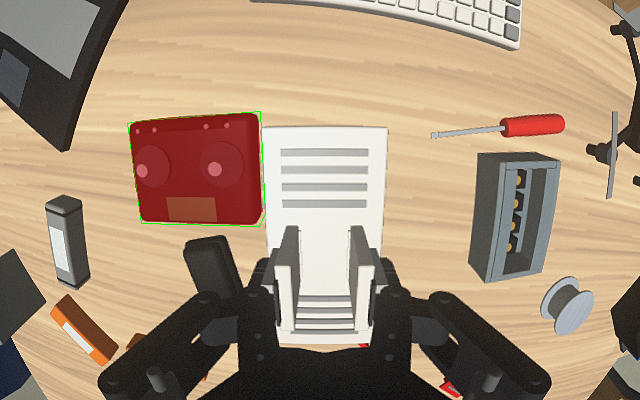

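Call:
arm_command(targets=[0, 0, 0, 0, 0.4, -0.2, -1, 0, 0, 0, 0, 0.5, -0.4, -1, 0, 0, 0, 0, 0.5, -0.4, -1, 0, 0, 0, 0, 0.5, -0.4, -1])

```text
t: 7.6
tcp_pos: [0.6235, -0.0208, 0.2372]
orientation: [-180.0, -0.0, 7.1]
contact_force: [0.3, 0.7, -1.2]
opening: 0.039
gripper_force: 30.9
```

```bash
python3 - <<'E'
from h import *
c=snap("wrist","w5"); s=get_state(); print(s["tcp_pos"],s["orientation"],s["opening"])
p0=(.6106,.1769,.12)
obs=[]
for c in(c,snap("scene"),snap("side")):
    if c["cam"]!="wrist": c=snap(c["cam"])
    else: c=snap("wrist")
    m=getmask(c,"radio",proj(c,[[p0[0],p0[1],.02]])[0])
    if m is None: continue
    m=cv2.morphologyEx(m.astype(np.uint8),cv2.MORPH_OPEN,np.ones((5,5))).astype(bool)
    r=RAD if c["cam"]=="wrist" else RAD
    print(c["cam"],fit([(c,m)],r,0,p0),m.sum()); obs.append((c,m))
print(fit(obs,RAD,0,p0))
E
```

```text
[ 0.6231605  -0.02020822  0.23636184] [-1.79955321e+02  6.98829627e-02  7.15931415e+00] 0.038556988565867506
wrist (array([0.61147478, 0.17941842, 0.13649   ]), array([0.949])) 9945
scene (array([0.61017997, 0.18084725, 0.08134574]), array([0.751])) 1311
side (array([0.6115071 , 0.17511799, 0.16067868]), array([0.907])) 2907
(array([0.61114737, 0.17921776, 0.13662415]), array([0.948, 0.747, 0.896]))
```

Call:
arm_command(targets=[0, 0, 0, 0.1, -0.3, 0.2, -1, 0, 0, 0, 0.14, -0.61, 0.5, -1, 0, 0, 0, 0.14, -0.61, 0.9, -1, 0, 0, 0, 0.14, -0.61, 0.9, -1])

```text
t: 8.45
tcp_pos: [0.6258, 0.043, 0.1409]
orientation: [-180.0, 0.7, 7.3]
contact_force: [-0.9, -0.6, -3.2]
opening: 0.0389
gripper_force: 31.1
```

Call:
arm_command(targets=[0, 0, 0, 0, 0, 0.3, -1, 0, 0, 0, 0, 0, 0.6, -1, 0, 0, 0, 0, 0, 0.8, -1, 0, 0, 0, 0, 0, 0.9, -1, 0, 0, 0, 0, 0, 1, -1, 0, 0, 0, 0, 0, 1, -1, 0, 0, 0, 0, 0, 1, -1])

```text
t: 9.15
tcp_pos: [0.6307, 0.0423, 0.0486]
orientation: [180.0, -0.1, 7.2]
contact_force: [0.3, -0.7, -0.3]
opening: 0.0384
gripper_force: 31.2
```

```bash
python3 - <<'E'
from h import *
c=snap("wrist","w6"); s=get_state(); print(s["tcp_pos"],s["orientation"],s["opening"],s["contact_force"])
cv2.imwrite("pics/w6c.png",c["im"][100:400,40:520,::-1])
E
```

```text
[0.63082105 0.04236491 0.04874944] [ 1.79995107e+02 -1.32992345e-01  7.22794407e+00] 0.03903341354191848 [ 0.69361937 -0.0907443  -0.95080683]
```

View pics/w6c.png

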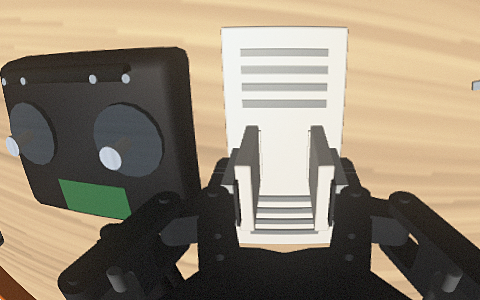

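```bash
python3 - <<'E'
from h import *
c=snap("wrist"); im=c["im"].astype(float); g=cv2.GaussianBlur(im,(0,0),1); lum=g.mean(2); sat=g.max(2)-g.min(2)
L=[];Cv=[]
for v in range(160,226,6):
    row=lum[v,200:300]; d=np.diff(row); i=200+np.argmax(d[:45])+.5
    # cover: saturation drop
    ds=np.diff(sat[v,230:300]); j=230+np.argmin(ds)+.5
    a=plane(c,(i,v),.037)[:2]; b=plane(c,(j,v),.039)[:2]; L.append(a);Cv.append(b); print(v,i,j,a.round(4),b.round(4))
L=np.array(L);Cv=np.array(Cv)
for P in(L,Cv): k=np.polyfit(P[:,0],P[:,1],1); print(np.degrees(np.arctan(k[0])),np.polyval(k,.63))
E
```

```text
160 228.5 261.5 [0.6758 0.0994] [0.6781 0.0812]
166 228.5 262.5 [0.6725 0.0993] [0.675  0.0804]
172 229.5 262.5 [0.6693 0.0985] [0.6718 0.0801]
178 229.5 262.5 [0.666  0.0984] [0.6686 0.0799]
184 229.5 263.5 [0.6627 0.0983] [0.6655 0.0791]
190 230.5 263.5 [0.6594 0.0976] [0.6622 0.0789]
196 230.5 263.5 [0.656  0.0974] [0.6589 0.0787]
202 231.5 264.5 [0.6526 0.0968] [0.6556 0.0779]
208 231.5 264.5 [0.6491 0.0967] [0.6523 0.0777]
214 232.5 264.5 [0.6456 0.096 ] [0.6488 0.0775]
220 232.5 265.5 [0.642  0.0959] [0.6454 0.0768]
6.176263811463163 0.09450184387953964
7.152998474926625 0.07491512591949258
```

Call:
arm_command(targets=[0, 0, 0, -0.01, -0.02, 0.06, -1, 0, 0, 0, -0.01, -0.02, 0.1, -1, 0, 0, 0, -0.01, -0.02, 0.13, -1, 0, 0, 0, -0.01, -0.02, 0.145, -1, 0, 0, 0, -0.01, -0.02, 0.145, -1, 0, 0, 0, -0.01, -0.02, 0.145, -1])

```text
t: 9.85
tcp_pos: [0.6286, 0.0442, 0.0329]
orientation: [180.0, -0.0, 7.2]
contact_force: [-1.0, -0.1, 1.6]
opening: 0.0388
gripper_force: 31.6
```

Call:
arm_command(targets=[0, 0, 0, 0, 0, 0.005, 0.1, 0, 0, 0, 0, 0, 0.005, 0.3, 0, 0, 0, 0, 0, 0.005, 0.55, 0, 0, 0, 0, 0, 0.005, 0.55, 0, 0, 0, 0, 0, 0.005, 0.55, 0, 0, 0, 0, 0, 0.005, 0.55])

```text
t: 10.45
tcp_pos: [0.6287, 0.0442, 0.0324]
orientation: [180.0, -0.0, 7.2]
contact_force: [0.1, 0.0, -0.0]
opening: 0.0662
gripper_force: 0.0
```

Call:
arm_command(targets=[0, 0, 0, 0, 0, -0.2, 0.55, 0, 0, 0, 0, 0, -0.6, 0.55, 0, 0, 0, 0, 0, -1, 0.55, 0, 0, 0, 0, 0, -1, 0.55])

```text
t: 10.85
tcp_pos: [0.6324, 0.0444, 0.1394]
orientation: [180.0, -0.7, 7.3]
contact_force: [0.4, 0.7, -0.1]
opening: 0.0663
gripper_force: 0.0
```

Call:
arm_command(targets=[0, 0, 0, -0.3, 0, -0.5, 0.55, 0, 0, 0, -0.3, 0, -1, 1, 0, 0, 0, -0.3, 0, -1, 1, 0, 0, 0, -0.3, 0, -1, 1])

```text
t: 11.25
tcp_pos: [0.5999, 0.0407, 0.235]
orientation: [-180.0, -0.3, 7.2]
contact_force: [-0.2, 0.8, -0.8]
opening: 0.0855
gripper_force: 0.0
```

```bash
python3 - <<'E'
from h import *
c=snap("wrist","w7"); s=get_state(); print(s["tcp_pos"],s["orientation"],s["opening"])
p0=(.611,.179,.126); 
m=getmask(c,"radio",proj(c,[[p0[0],p0[1],.02]])[0])
if m is not None:
    x,i=fit([(c,m)],RAD,0,p0); print("radio",x,i)
    t=(x[0]+.137*np.sin(x[2]),x[1]-.137*np.cos(x[2]),x[2]); print("want",t)
c=snap("wrist"); q=(.628,.0435,.126)
m=getmask(c,"cover_grip",proj(c,[[q[0],q[1],.03]])[0])
if m is not None: print("cover",fit([(c,m)],COV+FEET,.047,q))
sc=snap("scene"); m=getmask(sc,"cover_grip",proj(sc,[[q[0],q[1],.03]])[0])
if m is not None: print("cover sc",fit([(sc,m)],COV+FEET,.047,q))
E
```

```text
[0.59910596 0.04065863 0.23276451] [-1.79955336e+02 -1.03062457e-01  7.21483877e+00] 0.08549604728827292
radio [0.61134675 0.17814707 0.11303563] [0.966]
want (np.float64(0.6267996783594948), np.float64(0.042021369294638566), np.float64(0.11303563492172879))
cover (array([0.62671066, 0.04467245, 0.13754722]), array([0.975]))
cover sc (array([0.62810158, 0.04528735, 0.12981062]), array([0.898]))
```

View pics/w7.png

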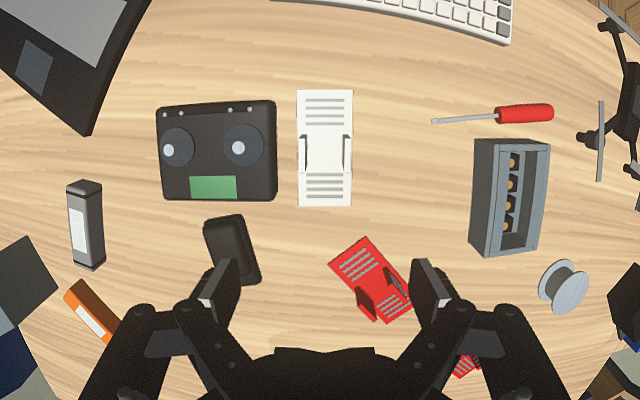

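Call:
arm_command(targets=[0, 0, 0, -0.1, -0.45, 0, 1, 0, 0, 0, -0.19, -0.95, 0, 1])

```text
t: 11.75
tcp_pos: [0.568, 0.1312, 0.2312]
orientation: [180.0, 0.1, 7.0]
contact_force: [1.2, 1.1, 0.1]
opening: 0.0853
gripper_force: 0.0
```

Call:
arm_command(targets=[0, 0, 0, -0.1, -0.45, 0, 1, 0, 0, 0, -0.19, -0.95, 0, 1])

```text
t: 11.95
tcp_pos: [0.5369, 0.2237, 0.2317]
orientation: [180.0, 0.1, 7.2]
contact_force: [1.9, 0.3, 0.4]
opening: 0.0854
gripper_force: 0.0
```

Call:
arm_command(targets=[0, 0, 0, -0.1, -0.45, 0, 1, 0, 0, 0, -0.19, -0.95, 0, 1])

```text
t: 12.15
tcp_pos: [0.5062, 0.315, 0.2317]
orientation: [180.0, 0.0, 7.2]
contact_force: [1.7, -0.4, 0.2]
opening: 0.0854
gripper_force: 0.0
```

Call:
arm_command(targets=[0, 0, 0.22, -0.1, -0.45, 0, 1, 0, 0, 0.22, -0.19, -0.93, 0, 1, 0, 0, 0.22, -0.19, -0.93, 0, 1, 0, 0, 0.22, -0.19, -0.93, 0, 1])

```text
t: 12.55
tcp_pos: [0.476, 0.4045, 0.2309]
orientation: [179.9, 0.1, -5.8]
contact_force: [-0.3, -0.1, -0.3]
opening: 0.0856
gripper_force: 0.0
```

```bash
python3 - <<'E'
from h import *
c=snap("wrist","w8"); s=get_state(); print(s["tcp_pos"],s["orientation"],s["joint_positions"].round(0))
p0=(.477,.406,-.108); uv=proj(c,[[p0[0],p0[1],.022]])[0]
m=getmask(c,"battery_center",uv); print(uv)
if m is not None: print(m.sum(),fit([(c,m)],BAT,.022,p0))
E
```

```text
[0.47653405 0.40355858 0.23144345] [ 1.79915362e+02  3.23077083e-02 -5.91679700e+00] [ 55.  23.  19.   0. -85.  29.]
[322.85879215 170.20906168]
4996 (array([ 0.47666006,  0.40547683, -0.09843527]), array([0.965]))
```

Call:
arm_command(targets=[0, 0, -0.003, 0, -0.02, 0.5, 1, 0, 0, -0.003, 0, -0.02, 1, 1])

```text
t: 12.85
tcp_pos: [0.4783, 0.4053, 0.133]
orientation: [-179.7, -0.2, -5.9]
contact_force: [0.9, -0.1, -1.1]
opening: 0.0856
gripper_force: 0.0
```

Call:
arm_command(targets=[0, 0, 0, 0, 0, 0.4, 1, 0, 0, 0, 0, 0, 0.7, 1, 0, 0, 0, 0, 0, 0.9, 1, 0, 0, 0, 0, 0, 1, 1, 0, 0, 0, 0, 0, 1, 1])

```text
t: 13.35
tcp_pos: [0.477, 0.4041, 0.0313]
orientation: [179.9, 0.1, -5.9]
contact_force: [-0.5, -1.4, 1.5]
opening: 0.0856
gripper_force: 0.0
```

Call:
arm_command(targets=[0, 0, 0, 0, 0, 0.1, 1, 0, 0, 0, 0, 0, 0.18, 1, 0, 0, 0, 0, 0, 0.18, 1, 0, 0, 0, 0, 0, 0.18, 1])

```text
t: 13.75
tcp_pos: [0.477, 0.4057, 0.0146]
orientation: [-180.0, -0.0, -5.8]
contact_force: [0.4, 0.1, -0.3]
opening: 0.085
gripper_force: 0.0
```

Call:
arm_command(targets=[0, 0, 0, 0, 0, 0, -1, 0, 0, 0, 0, 0, 0, -1, 0, 0, 0, 0, 0, 0, -1, 0, 0, 0, 0, 0, 0, -1, 0, 0, 0, 0, 0, 0, -1, 0, 0, 0, 0, 0, 0, -1, 0, 0, 0, 0, 0, 0, -1], force=50)

```text
t: 14.45
tcp_pos: [0.4771, 0.4057, 0.0149]
orientation: [-180.0, -0.0, -5.8]
contact_force: [-1.9, -0.3, 4.9]
opening: 0.045
gripper_force: 54.8
```

Call:
arm_command(targets=[0, 0, 0, 0, 0, -0.2, -1, 0, 0, 0, 0, 0, -0.5, -1, 0, 0, 0, 0, 0, -0.8, -1, 0, 0, 0, 0, 0, -1, -1])

```text
t: 14.85
tcp_pos: [0.4767, 0.4057, 0.115]
orientation: [-180.0, 0.0, -5.8]
contact_force: [0.8, 0.4, -4.2]
opening: 0.0453
gripper_force: 53.9
```

Call:
arm_command(targets=[0, 0, 0, 0.05, 0.3, -0.3, -1, 0, 0, 0, 0.1, 0.6, -0.6, -1, 0, 0, 0, 0.1, 0.91, -0.6, -1])

```text
t: 15.15
tcp_pos: [0.4794, 0.3143, 0.1775]
orientation: [-179.7, -0.3, -5.8]
contact_force: [0.4, 0.5, -3.9]
opening: 0.045
gripper_force: 54.2
```

Call:
arm_command(targets=[0, 0, 0, 0.05, 0.4, 0, -1, 0, 0, 0, 0.1, 0.8, 0, -1, 0, 0, 0, 0.1, 0.91, 0, -1])

```text
t: 15.45
tcp_pos: [0.4771, 0.2189, 0.173]
orientation: [179.9, 0.2, -6.0]
contact_force: [0.6, -0.2, -4.4]
opening: 0.0449
gripper_force: 54.1
```

Call:
arm_command(targets=[0, 0, 0, 0.05, 0.4, 0, -1, 0, 0, 0, 0.1, 0.8, 0, -1, 0, 0, 0, 0.1, 0.91, 0, -1])

```text
t: 15.75
tcp_pos: [0.478, 0.128, 0.1731]
orientation: [179.9, 0.2, -5.9]
contact_force: [0.5, 0.4, -4.3]
opening: 0.0452
gripper_force: 54.1
```

Call:
arm_command(targets=[0, 0, 0, 0.05, 0.4, 0, -1, 0, 0, 0, 0.1, 0.8, 0, -1, 0, 0, 0, 0.1, 0.91, 0, -1])

```text
t: 16.05
tcp_pos: [0.479, 0.037, 0.1732]
orientation: [180.0, 0.1, -5.9]
contact_force: [-0.8, -0.4, -3.9]
opening: 0.0449
gripper_force: 54.2
```

Call:
arm_command(targets=[0, 0, 0, 0.05, 0.4, 0, -1, 0, 0, 0, 0.1, 0.8, 0, -1, 0, 0, 0, 0.1, 0.91, 0, -1])

```text
t: 16.35
tcp_pos: [0.4801, -0.0543, 0.1733]
orientation: [180.0, 0.1, -5.9]
contact_force: [0.4, -0.5, -5.0]
opening: 0.0453
gripper_force: 54.3
```

Call:
arm_command(targets=[0, 0, 0.15, 0.05, 0.4, 0, -1, 0, 0, 0.3, 0.1, 0.8, 0, -1, 0, 0, 0.45, 0.1, 0.91, 0, -1, 0, 0, 0.6, 0.1, 0.91, 0, -1, 0, 0, 0.7, 0.1, 0.91, 0, -1, 0, 0, 0.7, 0.1, 0.91, 0, -1, 0, 0, 0.7, 0.1, 0.91, 0, -1])

```text
t: 17.05
tcp_pos: [0.4813, -0.1431, 0.1737]
orientation: [180.0, 0.1, -47.6]
contact_force: [0.1, 0.3, -4.4]
opening: 0.0453
gripper_force: 54.4
```

```bash
cat >> h.py <<'E'
def need(x,y,z,yaw):
    s=get_state(); y0=np.radians(s["orientation"][2]); d=np.array([x,y,z])-s["tcp_pos"]
    c,n=np.cos(y0),np.sin(y0)
    print("tcp",s["tcp_pos"].round(4),s["orientation"].round(2),"open",s["opening"].round(4),"F",s["contact_force"].round(1))
    print("need az,dx,dy,dz",np.round([-(yaw-np.degrees(y0))/60,10*(c*d[0]+n*d[1]),10*(n*d[0]-c*d[1]),-10*d[2]],3))
E
python3 - <<'E'
from h import *
need(.4796,-.2345,.015,-78.5); print(get_state()["joint_positions"].round(0))
E
```

```text
Traceback (most recent call last):
  File "h.py", line 62, in need
    print("tcp",s["tcp_pos"].round(4),s["orientation"].round(2),"open",s["opening"].round(4),"F",s["contact_force"].round(1))
                                                                       ^^^^^^^^^^^^^^^^^^
AttributeError: 'float' object has no attribute 'round'
```

Call:
arm_command(targets=[0, 0, 0.14, 0.3, 0.3, 0, -1, 0, 0, 0.28, 0.5, 0.5, 0, -1, 0, 0, 0.42, 0.66, 0.63, 0, -1, 0, 0, 0.515, 0.66, 0.63, 0, -1, 0, 0, 0.515, 0.66, 0.63, 0, -1, 0, 0, 0.515, 0.66, 0.63, 0, -1])

```text
t: 17.65
tcp_pos: [0.4791, -0.2344, 0.1741]
orientation: [180.0, 0.0, -78.4]
contact_force: [0.1, -0.6, -5.6]
opening: 0.045
gripper_force: 54.5
```

```bash
sed -i 's/s\["opening"\].round(4)/s["opening"]/' h.py
python3 - <<'E'
from h import *
need(.4796,-.2345,.015,-78.5); s=get_state();print(s["joint_positions"].round(0))
c=snap("wrist","w9")
m=getmask(c,"battery_center",proj(c,[[s["tcp_pos"][0],s["tcp_pos"][1],s["tcp_pos"][2]+.007]])[0])
if m is not None: print(fit([(c,m)],BAT,s["tcp_pos"][2]+.007,(s["tcp_pos"][0],s["tcp_pos"][1],np.radians(-78.5))))
for cam in ("scene","side"):
    c=snap(cam); print(cam,[ (d["box"],round(d["p"],2)) for d in search_frame(cam,"charger")])
E
```

```text
tcp [ 0.4791 -0.2344  0.1741] [ 1.7999e+02  3.0000e-02 -7.8430e+01] open 0.04498198082924557 F [ 0.1 -0.6 -5.6]
need az,dx,dy,dz [ 1.000e-03  2.000e-03 -5.000e-03  1.591e+00]
[ -9.  14.  -3.  -0. -73.  21.]
scene [([344.6, 250.8, 403.0, 300.6], 0.8), ([366.4, 183.3, 379.1, 203.8], 0.65), ([317.1, 338.0, 357.1, 379.0], 0.47)]
side [([272.1, 149.3, 322.4, 180.7], 0.78)]
```

View pics/w9.png

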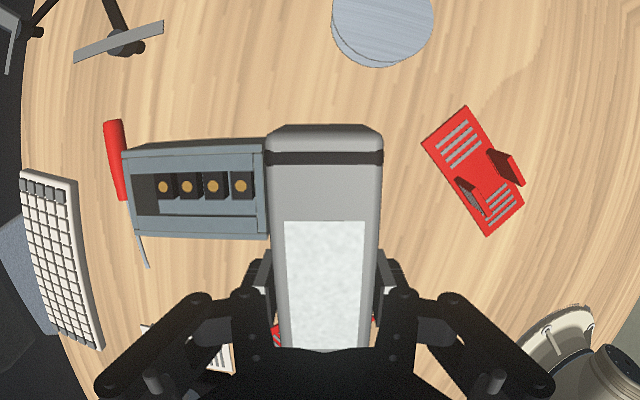

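Call:
arm_command(targets=[0, 0, 0, 0, 0, 0.3, -1, 0, 0, 0, 0, 0, 0.6, -1, 0, 0, 0, 0, 0, 0.85, -1, 0, 0, 0, 0, 0, 1, -1, 0, 0, 0, 0, 0, 1, -1])

```text
t: 18.45
tcp_pos: [0.4773, -0.2343, 0.072]
orientation: [179.7, 0.1, -78.7]
contact_force: [-0.5, -0.0, -4.2]
opening: 0.0448
gripper_force: 54.2
```

Call:
arm_command(targets=[0, 0, 0, 0, 0, 0.25, -1, 0, 0, 0, 0, 0, 0.4, -1, 0, 0, 0, 0, 0, 0.5, -1, 0, 0, 0, 0, 0, 0.55, -1, 0, 0, 0, 0, 0, 0.55, -1])

```text
t: 18.95
tcp_pos: [0.4793, -0.235, 0.0196]
orientation: [-180.0, -0.0, -78.7]
contact_force: [0.5, -0.7, -4.3]
opening: 0.0454
gripper_force: 54.3
```

```bash
python3 - <<'E'
from h import *
need(.4796,-.2345,.0148,-78.5)
E
```

```text
tcp [ 0.4793 -0.235   0.0196] [-1.800e+02 -2.000e-02 -7.868e+01] open 0.0453600192088882 F [ 0.5 -0.7 -4.3]
need az,dx,dy,dz [-0.003 -0.005 -0.004  0.048]
```

Call:
arm_command(targets=[0, 0, 0, 0, 0, 0.025, -1, 0, 0, 0, 0, 0, 0.04, -1, 0, 0, 0, 0, 0, 0.05, -1, 0, 0, 0, 0, 0, 0.05, -1])

```text
t: 19.35
tcp_pos: [0.4794, -0.235, 0.0149]
orientation: [-180.0, -0.0, -78.7]
contact_force: [-0.3, 0.3, -1.5]
opening: 0.045
gripper_force: 54.6
```

Call:
arm_command(targets=[0, 0, 0, 0, 0, 0, 0.2, 0, 0, 0, 0, 0, 0, 0.35, 0, 0, 0, 0, 0, 0, 0.4, 0, 0, 0, 0, 0, 0, 0.4, 0, 0, 0, 0, 0, 0, 0.4])

```text
t: 19.85
tcp_pos: [0.4792, -0.235, 0.0144]
orientation: [-180.0, -0.0, -78.7]
contact_force: [-0.2, 0.3, -0.1]
opening: 0.0598
gripper_force: 0.0
```

Call:
arm_command(targets=[0, 0, 0, 0, 0, -0.2, 0.4, 0, 0, 0, 0, 0, -0.6, 0.4, 0, 0, 0, 0, 0, -1, 0.4, 0, 0, 0, 0, 0, -1, 0.4])

```text
t: 20.25
tcp_pos: [0.4827, -0.2364, 0.1205]
orientation: [-179.4, -0.4, -78.6]
contact_force: [1.2, -0.8, -0.3]
opening: 0.0599
gripper_force: 0.0
```

Call:
arm_command(targets=[0, 0, 0, -0.3, 0, -0.5, 0.4, 0, 0, 0, -0.6, 0, -1, 1, 0, 0, 0, -0.6, 0, -1, 1, 0, 0, 0, -0.6, 0, -1, 1])

```text
t: 20.65
tcp_pos: [0.4687, -0.1754, 0.2174]
orientation: [-179.6, -0.1, -78.6]
contact_force: [0.6, -0.1, -1.3]
opening: 0.0854
gripper_force: 0.0
```

```bash
python3 - <<'E'
from h import *
c=snap("wrist","w10"); need(0,0,0,0)
p0=(.4796,-.2345,np.radians(-78.5))
m=getmask(c,"battery_center",proj(c,[[p0[0],p0[1],.022]])[0])
if m is not None: print("bat",fit([(c,m)],BAT,.022,p0))
c=snap("wrist"); q=(.605,-.209,.2005); m=getmask(c,"charger",proj(c,[[q[0],q[1],.03]])[0])
if m is not None: print("charger",fit([(c,m)],[B(0,0,.15,.092,0,.055)],0,q))
E
```

```text
tcp [ 0.4678 -0.1756  0.2152] [-1.7984e+02 -3.0000e-02 -7.8640e+01] open 0.08517603499905625 F [-0.3  1.1 -1.3]
need az,dx,dy,dz [-1.311 -2.643  4.241  2.152]
bat (array([ 0.47860778, -0.23449459, -1.37209021]), array([0.97]))
charger (array([ 0.60505178, -0.20974136,  0.19079481]), array([0.975]))
```

View pics/w10.png

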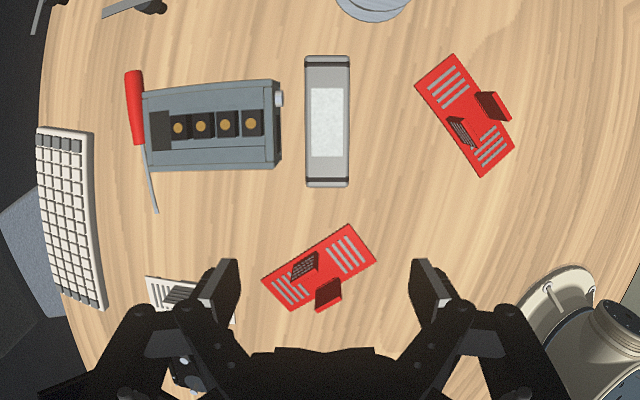

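```bash
python3 -c "
from rig import ctrl; print(ctrl.finish_job())"
```

```text
the job is handed in; nothing more can be done
None
```

The job is handed in: the cover stands feet-down beside the radio, parallel within about 1.5° and roughly 27–30 mm from its side, and the battery pack lies parallel along the charger's front, centred and about 31 mm away (camera-measured; no verdict was returned).

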